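Load a stone strip into the drilling jig and cam it tight

TASK

Get the pale stone strip ready for drilling: push it flat along the bench into the open mouth of the drilling jig and under the jig's low bridge, until its end rests against the end stop, then push the red-knobbed cam lever round as far as it goes so that the strip is clamped. Push it, do not pick it up: it must stay flat on the bench, never lifted or tipped. Leave everything else on the bench where it is.

Things in the scene. Friction and masses are not known exactly. Their poses are not given: they have to be found in the camera images.
- tile_strip: loose pale beige stone strip lying flat on the bench, 42 (its x) x 105 (its y) x 10 mm high, about 0.11 kg. Origin: centre of its underside; its y axis runs along its length (either end may go first).
- drill_jig: bare-metal drilling jig, 117 x 94 mm, screwed to the bench; its place and turn vary. Origin: on the bench, on the centre line of its channel; +x is the feed direction, z up. The straight channel runs along x from x = -25 to the end stop, 46.5 mm wide (y = -23.25 to +23.25), walls 13.5 mm high; its floor is the bench itself. The -y wall is the solid fence; the cam stands in a window of the +y wall.
- jig_mouth (a point): point on the bench on the channel's centre line, at x = -46 mm in the jig's frame, where the jig begins: two lead-in horns, 13.5 mm high, stand 78 mm apart here and close to 46.5 mm at x = -25 mm. With the strip home its tail end is at x = -50 mm, just outside the horns, so no finger has to enter the jig.
- bridge (a point): centre of the bridge plate's underside, 13.5 mm above the bench, at x = 27 mm in the jig's frame. The aluminium plate spans the channel, is 34 mm deep along x and 10 mm thick; the drill bush on it reaches 32.5 mm above the bench.
- end_stop (a point): point on the bench at the middle of the end stop's face, x = 55 mm in the jig's frame. With the strip home its centre is 52.5 mm short of it, at x = 2.5 mm.
- cam_lever (a joint): angle of the cam lever in rad: 0 = fully open, 1.9 = hard end of travel, clamped; grows counter-clockwise seen from above. From lever_pivot the lever points 0.35 rad counter-clockwise of the jig's +x at 0, and 2.25 rad at 1.9. Starts between 0 and 0.3, stays where left, needs about 2 N at the knob, a little more near the end. Turned before the strip is in, its cam blocks the channel.
- lever_knob (a point): centre of the red grip standing up at the lever's end, 72 mm from the pivot, 35 mm above the bench. The grip is 15 to 19 mm in diameter, from 20 to 50 mm above the bench; the flat lever arm, 11 mm wide, lies 21 to 28 mm above the bench and sweeps over the bench beside the jig.
- lever_pivot (a point): point on the bench on the lever's vertical pivot axis, at x = -4, y = +34.5 mm in the jig's frame; the hub there is 17 mm in diameter and reaches 36 mm above the bench.
- green_sample: green stone sample block, 50 x 80 x 20 mm, loose bystander, to be left where it is. Origin: centre of its underside.
- onyx_sample: pink stone sample block, 50 x 60 x 22 mm, loose bystander, to be left where it is. Origin: centre of its underside.
- caliper: grey vernier caliper, 69 x 200 x 13 mm, loose bystander, to be left where it is. Origin: centre of its underside.
- marker: white and black marker pen, 17 x 135 x 16 mm, loose bystander, to be left where it is. Origin: centre of its underside.
- straight_grinder: green straight grinder, 38 x 266 x 38 mm, loose bystander, to be left where it is. Origin: centre of its underside.
- backing_pad: dark round backing pad, 115 dia x 34 mm, loose bystander, to be left where it is. Origin: centre of its underside.
- hex_key: dark hex key, 38 x 114 x 9 mm, loose bystander, to be left where it is. Origin: centre of its underside.
Not all that is in view belongs to the job. Leave any pink look-alike of the tile_strip alone.

How it is judged:
By the outcome, as a careful person would: the job done as asked, in the order asked, and still so for the second after the job is handed in, with the robot touching nothing.
It also fails if it takes over 67 s, if anything falls off the work surface, if the arm or the gripper's body presses on something with over 40 N, if the wrist force passes 120 N, or if a joint passes its speed limit or range.

ROBOT

A 7-joint arm with a two-finger parallel gripper is mounted at the origin on a cart in front of the work surface, level with it; the furniture and walls round the work are solid. World frame = base frame: x ahead of the robot, y to its left, z up, the work surface at z = 0. Lengths are in m, angles in degrees, forces in N, time in s.
With the tool pointing down it reaches from about 0.425 to 0.875 m from the base axis. Payload 4.7 kg.
Tool frame: the origin (TCP) lies at the very end of the fingers, on their centre line; the grasp point (between the pads) lies 19 mm behind it; z points along the fingers, y is the line along which they close (so a half turn about z gives the same grasp; the last joint's range is limited). The gripper opens to 87 mm and grips with 3 to 60 N. Pads are 19 mm wide; open, the fingers measure 117 mm over their backs; the gripper's body (75 mm by 190 mm) begins 51 mm behind the grasp point.
Start: joints at [-63.421, 18.392, -4.016, 83.108, 1.295, 78.541, -3.26], TCP at [0.283, 0.585, 0.19] pointing down, gripper open.
Joint ranges: [-163.93, 163.93], [-17.29, 119.83], [-79.2, 71.16], [3.27, 140.29], [-89.18, 269.18], [5.43, 117.66], [-154.24, 154.24]. Speed limits (degrees/s): [147.25, 147.25, 180, 180, 180, 180, 180].

INTERFACE

Orientations are given as [roll, pitch, yaw] about the fixed x, y, z axes, in that order (R = Rz(yaw) Ry(pitch) Rx(roll)).
In Python, from cell import get_obs, read_camera, sign_off, silhouettes gives the robot as it stands.
- The arm moves only by the tool play_rows, never from a script. Its argument "steps" is a list that holds one entry, the list of rows, each a list of 7 numbers: the shift along the tool's x, y, z in m, then the turn, a rotation vector about the tool's x, y, z in rad, then the finger opening in m, from 0 to 0.087. A call has 1 to 12 rows; each row shifts and turns the commanded pose from where the row before left it, along the tool's axes as they then stand; what a row does not reach is not made up. A row lasts 1/10 s, in which the tool goes at most 50 mm and 8.59 degrees, less where a joint would pass 70% of its speed; a pose out of reach is approached as far as the arm can. A call is refused whole if a number of a shift passes 0.05 or a number of a turn 0.15, either way. A call with a gripper value outside its range is refused whole. The fingers move at their own pace and stop on an object; "force" is the grip in N (left out, the last holds). Time passes only in rows, so rows that do not move let the fingers close. It gives the time, the measured TCP pose, the force, the opening and the grip force at its end, in the units of the state.
- get_obs(): the state, without advancing time (a new reading comes with each control period).
- read_camera(name): name is "scene" or "top" or "wrist"; returns a dict with "frame" (400x640x3 uint8, red, green, blue), "intrinsics" (3x3 intrinsics, pixels), "k1" (the pictures are not rectified: a ray, as slopes to the right and down, at radius r is drawn at 1 + k1 r^2 times it, then the intrinsics apply), "view" (4x4, takes a point from world to camera coordinates). Camera axes: x right, y up, looking along -z (the intrinsics and any distortion apply to the point x, -y, -z); pixel columns grow to the right and rows downward; lengths in m; the calibration is good to about 2 mm. A picture is of the moment at which its call begins. There is no depth.
- sign_off(): hands the job in; it is judged then, once.
Trained networks look in the newest picture that a camera, given by its name, has taken for a name from the list of things; names that differ only in an ending like _2 or _b are one class to them, and where a whole thing is asked for, a point or a joint stands for the part that bears it (a point fixed in the world has none). Each returns a list of dicts, best first, with "p" (0 to 1); they miss things now and then, are a little off and sometimes report something else, mostly with a low value. They report only what shows in the picture. A call takes as long as a camera call. They do not tell look-alikes from the thing itself.
- silhouettes(camera, name): "pixels" (400x640 bool, what is visible of it) and "extent" ([left, top, right, bottom] in pixels, round what is visible of it).
The state is a dict: "time_s": time; "qpos": joint angles; "joint_velocities": joint speeds; "effort": joint torques, N m; "tool_pos": TCP position; "tool_rot": TCP orientation; "force": force on the tool from outside, world axes, zero at the start; "wrist_torque": the same for the moment, N m; "grip_width": finger opening in m; "grasp_force": force on a finger pad.
Only numpy, scipy, OpenCV 4.12 (cv2) and the standard library are available. Lean on these libraries where they do the work, as an engineer would, in place of code of your own. Each camera call takes 0.05 s, during which the arm holds its last target. There are 200 camera calls.

## Working session

There is one attempt and no reset: what is moved stays moved. The work goes in short steps, Python scripts to look and compute and a tool call to move; the robot and the scene stay as the last step left them, time stands still between calls to the robot, and variables do not carry over. Pictures are saved under pics/ and viewed, at most 10 in all, crops included, and the job is handed in when it is done.

Besides the shell and the picture viewer there is one more tool, called after "Emit:" as a command line: name --argument value ..., lists and objects as JSON in quotes. play_rows: Moves the arm, as the interface text tells. Its arguments: {"type":"object","properties":{"steps":{"type":"array","items":{"type":"array","items":{"type":"array","items":{"type":"number"}}}},"force":{"type":"number"}},"required":["steps"]}

```bash
mkdir -p pics
cat > h.py <<'E'
import numpy as np, cv2
from cell import *
def unproj(c,uv,z=0.):
    K=c["intrinsics"];uv=np.atleast_2d(np.float64(uv))
    d=cv2.undistortPoints(uv.reshape(-1,1,2),np.float64(K),np.array([c["k1"],0,0,0,0.])).reshape(-1,2)
    V=np.array(c["view"]);R=V[:3,:3];o=-R.T@V[:3,3]
    r=np.c_[d[:,0],-d[:,1],-np.ones(len(d))]@R
    return (o+r*((z-o[2])/r[:,2])[:,None])[:,:2]
def proj(c,P):
    V=np.array(c["view"]);P=np.atleast_2d(P)@V[:3,:3].T+V[:3,3]
    s=np.c_[P[:,0],-P[:,1]]/-P[:,2:];s=s*(1+c["k1"]*(s**2).sum(1))[:,None]
    K=np.array(c["intrinsics"]);return s@K[:2,:2].T+K[:2,2]
def save(n,f): cv2.imwrite("pics/"+n,np.ascontiguousarray(f[...,::-1]))
E
python3 - <<'E'
from h import *
o=get_obs();print(o)
for n in["scene","top"]:
    c=read_camera(n);save(n+"0.png",c["frame"])
    for t in["tile_strip","drill_jig","lever_knob","lever_pivot"]:
        for s in silhouettes(n,t):
            m=s["pixels"];
            if s["p"]<.2:continue
            ct=max(cv2.findContours(m.astype('uint8'),0,2)[0],key=cv2.contourArea)
            zz=.01 if t=="tile_strip" else .0135
            w=unproj(c,ct.reshape(-1,2),zz).astype('float32')
            print(n,t,round(s["p"],2),s["extent"],cv2.minAreaRect(w))
E
```

```text
{'time_s': 0.0, 'qpos': array([-63.4204281 ,  18.44040012,  -4.01460109,  83.17610166,
         1.29708166,  78.54238534,  -3.2603733 ]), 'joint_velocities': array([ 0.10780584,  0.01752327, -0.00874787, -0.1471889 , -0.0399337 ,
       -0.06423104,  0.03294319]), 'effort': array([-2.78246225e-04, -4.91281772e+01, -4.03993204e-01, -3.12524021e+01,
       -6.38613151e-02,  4.40274342e-02,  1.85097238e-04]), 'tool_pos': array([0.28240525, 0.58473646, 0.18873579]), 'tool_rot': array([-1.79886473e+02,  8.22906565e-03,  1.54229372e+02]), 'force': array([-0.47374693,  0.14992707, -0.54037596]), 'wrist_torque': array([ 0.00118177, -0.01847476,  0.04981688]), 'grasp_force': 0.0, 'grip_width': 0.08688142913043762}
scene tile_strip 0.94 [308.2, 234.7, 350.3, 255.2] ((0.4758293628692627, -0.11595825850963593), (0.05786281079053879, 0.1047009602189064), 63.182350158691406)
scene tile_strip 0.78 [343.0, 213.6, 378.8, 230.7] ((0.629164457321167, -0.07304191589355469), (0.056498803198337555, 0.11151672899723053), 12.392061233520508)
scene tile_strip 0.35 [444.6, 209.0, 472.2, 251.8] ((0.78369385004
[... 1593 characters left out ...]
8539931178092957), (0.04907606914639473, 0.1935964822769165), 7.459296226501465)
top tile_strip 0.41 [267.2, 187.7, 311.1, 236.8] ((0.561319887638092, 0.10986515879631042), (0.13604706525802612, 0.11454038321971893), 7.82926082611084)
top drill_jig 0.73 [267.6, 187.8, 307.9, 235.4] ((0.563079833984375, 0.10801416635513306), (0.13202127814292908, 0.11761482059955597), 8.52114200592041)
top lever_knob 0.6 [277.6, 213.7, 297.1, 233.8] ((0.5076740980148315, 0.131425678730011), (0.012715024873614311, 0.0418650358915329), 45.255577087402344)
top lever_pivot 0.27 [331.4, 180.1, 365.8, 196.8] ((0.6351076364517212, -0.06786812096834183), (0.04451582208275795, 0.10587958991527557), 12.570066452026367)
```

Run:
```python
import cv2
a=cv2.imread("pics/top0.png")[140:270,200:400];cv2.imwrite("pics/topc.png",cv2.resize(a,None,fx=4,fy=4,interpolation=2)[:600])
```

```text
(no output)
```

View pics/topc.png

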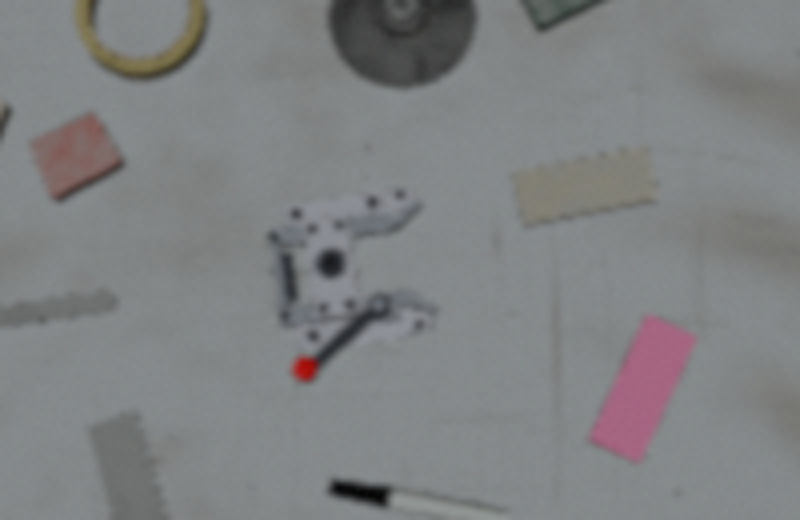

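View pics/scene0.png

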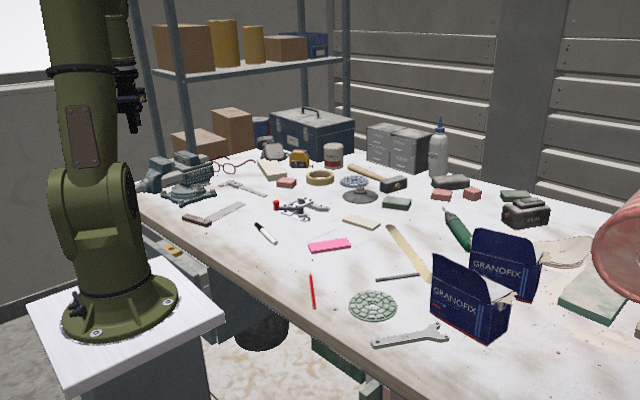

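The beige strip at top px (346,187) is the target. What could be confused with it: the pink strip at (362,237), which is the look-alike, the caliper at (195,225) and the grey plate at about (232,255). The jig's mouth opens to the right, towards -y, and the red knob is at (277,232). I'll move above them for a close look with the wrist camera.

```bash
cat >> h.py <<'E'
from scipy.spatial.transform import Rotation as Ro
def plan(start,target,n,grip):
    """start/target (x,y,z,yawdeg), tool down; prints n rows, mm/mrad rounded"""
    p=np.array(start[:3],float);y=np.radians(start[3]);rows=[]
    t=np.array(target[:3],float);ty=np.radians(target[3])
    for i in range(n):
        R=(Ro.from_euler('z',y)*Ro.from_euler('x',np.pi)).as_matrix()
        d=np.round(R.T@((t-p)/(n-i)),3);w=np.round(-(ty-y)/(n-i),3)
        p=p+R@d;y-=w;rows.append([*(float(v)+0. for v in d),0,0,float(w)+0.,grip])
    print(str(rows).replace(' ',''),p.round(4),np.degrees(y).round(2));return [*p,np.degrees(y)]
E
python3 - <<'E'
from h import *
s=[.283,.585,.19,154.23]
s=plan(s,[.44,.29,.25,126],8,0.012)
s=plan(s,[.585,-.0,.28,98],8,.012)
c=read_camera("wrist");save("w0.png",c["frame"])
p=np.array(c["view"]);print(-p[:3,:3].T@p[:3,3],-p[2,:3],c["intrinsics"])
E
```

```text
[[-0.034,-0.025,-0.008,0,0,0.062,0.012],[-0.035,-0.022,-0.007,0,0,0.062,0.012],[-0.036,-0.02,-0.008,0,0,0.061,0.012],[-0.038,-0.018,-0.007,0,0,0.062,0.012],[-0.039,-0.016,-0.007,0,0,0.061,0.012],[-0.04,-0.013,-0.008,0,0,0.062,0.012],[-0.04,-0.011,-0.007,0,0,0.061,0.012],[-0.041,-0.009,-0.008,0,0,0.062,0.012]] [0.44   0.2897 0.25  ] 125.98
[[-0.04,-0.007,-0.004,0,0,0.061,0.012],[-0.04,-0.004,-0.004,0,0,0.061,0.012],[-0.04,-0.002,-0.004,0,0,0.061,0.012],[-0.041,0.001,-0.004,0,0,0.061,0.012],[-0.04,0.003,-0.003,0,0,0.061,0.012],[-0.04,0.006,-0.004,0,0,0.061,0.012],[-0.04,0.008,-0.003,0,0,0.061,0.012],[-0.039,0.011,-0.004,0,0,0.061,0.012]] [5.849e-01 2.000e-04 2.800e-01] 98.02
[0.20976192 0.62007517 0.38522782] [ 0.26551186 -0.12721777 -0.95567729] [[357.00878369   0.         326.3999456 ]
 [  0.         357.00878369 202.63258941]
 [  0.           0.           1.        ]]
```

Emit:
play_rows --steps '[[[-0.034,-0.025,-0.008,0,0,0.062,0.012],[-0.035,-0.022,-0.007,0,0,0.062,0.012],[-0.036,-0.02,-0.008,0,0,0.061,0.012],[-0.038,-0.018,-0.007,0,0,0.062,0.012],[-0.039,-0.016,-0.007,0,0,0.061,0.012],[-0.04,-0.013,-0.008,0,0,0.062,0.012],[-0.04,-0.011,-0.007,0,0,0.061,0.012],[-0.041,-0.009,-0.008,0,0,0.062,0.012]]]'

```text
time_s: 1.35
tool_pos: [0.4402, 0.2885, 0.2504]
tool_rot: [180.0, -0.0, 125.8]
force: [0.1, 0.4, -0.2]
grip_width: 0.0312
grasp_force: 0.0
```

Emit:
play_rows --steps '[[[-0.04,-0.007,-0.004,0,0,0.061,0.012],[-0.04,-0.004,-0.004,0,0,0.061,0.012],[-0.04,-0.002,-0.004,0,0,0.061,0.012],[-0.041,0.001,-0.004,0,0,0.061,0.012],[-0.04,0.003,-0.003,0,0,0.061,0.012],[-0.04,0.006,-0.004,0,0,0.061,0.012],[-0.04,0.008,-0.003,0,0,0.061,0.012],[-0.039,0.011,-0.004,0,0,0.061,0.012],[0,0,0,0,0,0,0.012],[0,0,0,0,0,0,0.012]]]'

```text
time_s: 2.35
tool_pos: [0.5847, -0.0003, 0.2799]
tool_rot: [180.0, -0.0, 97.9]
force: [-0.8, -0.3, -0.1]
grip_width: 0.0116
grasp_force: 0.0
```

Run:
```python
from h import *
o=get_obs();print(o["time_s"],o["tool_pos"],o["tool_rot"],o["qpos"])
c=read_camera("wrist");save("w1.png",c["frame"])
for t,z in[("tile_strip",.01),("drill_jig",.0135),("lever_knob",.05)]:
    for s in silhouettes("wrist",t):
        if s["p"]<.3:continue
        ct=max(cv2.findContours(s["pixels"].astype('uint8'),0,2)[0],key=cv2.contourArea)
        print(t,s["p"],s["extent"],cv2.minAreaRect(unproj(c,ct.reshape(-1,2),z).astype('float32')))
```

```text
2.35 [ 5.84659550e-01 -3.45144487e-04  2.79865158e-01] [ 1.79998704e+02 -1.05058614e-02  9.79068122e+01] [-26.7701897    9.0494636   27.78445501  85.45248304  -4.22294101
  86.53664883   8.88176184]
tile_strip 0.95 [339.6, 169.3, 375.7, 245.5] ((0.6368873715400696, -0.06586963683366776), (0.043225113302469254, 0.10499133914709091), 10.163755416870117)
tile_strip 0.61 [171.7, 37.5, 204.7, 146.0] ((0.39840200543403625, 0.058786578476428986), (0.13590611517429352, 0.01876818574965), 81.01959991455078)
tile_strip 0.57 [203.8, 191.3, 284.8, 254.8] ((0.4834166467189789, -0.1068035215139389), (0.04635166749358177, 0.104743093252182), 64.51178741455078)
drill_jig 0.75 [256.4, 19.9, 378.4, 119.9] ((0.5573775768280029, 0.1081709936261177), (0.14312131702899933, 0.11755986511707306), 8.829602241516113)
lever_knob 0.67 [254.9, 18.8, 313.9, 93.1] ((0.5199598073959351, 0.11233680695295334), (0.020457712933421135, 0.09360430389642715), 43.37028503417969)
```

View pics/w1.png

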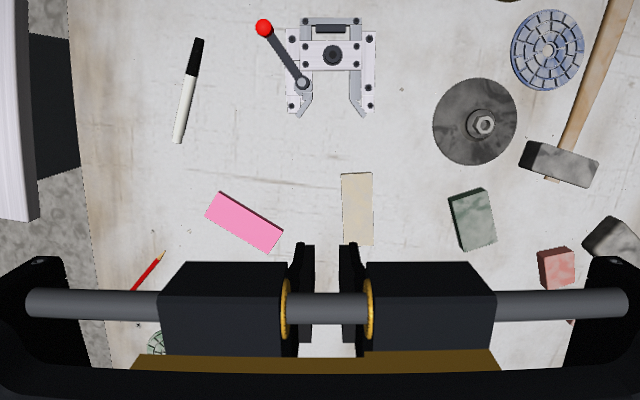

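Wrist picture: the jig is at about (330,65) with its mouth facing down, the beige strip at (357,208), the pink look-alike at (243,220), and the knob at (264,27). Next, one close crop of the jig and strip.

Run:
```python
import cv2
a=cv2.imread("pics/w1.png")[5:125,250:390];cv2.imwrite("pics/w1c.png",cv2.resize(a,None,fx=5,fy=5,interpolation=2))
```

```text
(no output)
```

View pics/w1c.png

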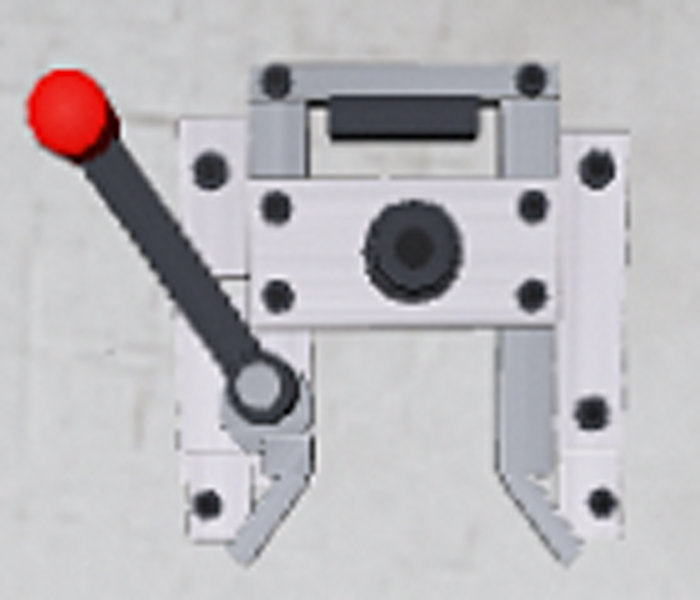

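Run:
```python
from h import *
from scipy.optimize import least_squares
c=read_camera("wrist")
A=np.array([[-4,34.5,36,258,386],[27,0,32.5,413,248],[-25,23.25,13.5,313,470],[-25,-23.25,13.5,498,470],[-46,39,13.5,248,566],[-46,-39,13.5,567,566],[10,0,23.5,400,327],[44,0,23.5,402.5,180]])
uv=A[:,3:]/5+[250-.4,5-.4]
def W(p,P):
    co,si=np.cos(p[2]),np.sin(p[2]);return np.c_[p[0]+co*P[:,0]-si*P[:,1],p[1]+si*P[:,0]+co*P[:,1],P[:,2]]
f=lambda p:(proj(c,W(p,A[:,:3]/1e3))-uv).ravel()
r=least_squares(f,[.56,.09,1.7]);p=r.x
print(p,np.degrees(p[2]),r.fun.reshape(-1,2).round(2).tolist())
k=unproj(c,np.array([67,112])/5+[249.6,4.6],.05)[0]
pv=W(p,np.array([[-.004,.0345,0]]))[0,:2];d=k-pv
print("knob",k,"pivot",pv,np.hypot(*d),"lever",np.arctan2(d[1],d[0])-p[2]-.35)
s=np.array([.6369,-.0659]);co,si=np.cos(p[2]),np.sin(p[2]);d=s-p[:2];print("strip in jig",co*d[0]+si*d[1],-si*d[0]+co*d[1],100.16-np.degrees(p[2]))
np.save("jig.npy",p)
```

```text
[0.57553902 0.10080298 1.72032932] 98.56760960475451 [[0.36, 0.12], [-1.42, 0.08], [-0.06, 1.25], [0.11, 1.05], [0.77, -0.79], [-1.43, -1.13], [1.13, -0.04], [0.54, -0.61]]
knob [0.49325109 0.14392271] pivot [0.54201991 0.09170794] 0.07144774589463193 lever 0.2517545666862867
strip in jig -0.17398403998794498 -0.03584143926370894 1.5923903952454879
```

Run:
```python
from h import *
s=[.5849,.0002,.28,98.02]
s=plan(s,[.637,-.066,.06,98.57],7,0.08)
s=plan(s,[.637,-.066,.004,98.57],3,.08)
j=np.load("jig.npy");print(s)
```

```text
[[-0.01,0.006,0.031,0,0,-0.001,0.08],[-0.01,0.006,0.032,0,0,-0.001,0.08],[-0.011,0.006,0.031,0,0,-0.002,0.08],[-0.01,0.006,0.032,0,0,-0.001,0.08],[-0.011,0.006,0.031,0,0,-0.002,0.08],[-0.01,0.006,0.032,0,0,-0.001,0.08],[-0.011,0.006,0.031,0,0,-0.002,0.08]] [ 0.6369 -0.066   0.06  ] 98.59
[[0.0,0.0,0.019,0,0,0.0,0.08],[0.0,0.0,0.019,0,0,0.0,0.08],[0.0,0.0,0.018,0,0,0.0,0.08]] [ 0.6369 -0.066   0.004 ] 98.59
[np.float64(0.6369331046024016), np.float64(-0.06602528645197678), np.float64(0.004000000000000024), np.float64(98.59295779513081)]
```

Emit:
play_rows --steps '[[[-0.01,0.006,0.031,0,0,-0.001,0.08],[-0.01,0.006,0.032,0,0,-0.001,0.08],[-0.011,0.006,0.031,0,0,-0.002,0.08],[-0.01,0.006,0.032,0,0,-0.001,0.08],[-0.011,0.006,0.031,0,0,-0.002,0.08],[-0.01,0.006,0.032,0,0,-0.001,0.08],[-0.011,0.006,0.031,0,0,-0.002,0.08],[0,0,0,0,0,0,0.08],[0,0,0,0,0,0,0.08],[0,0,0,0,0,0,0.08]]]'

```text
time_s: 3.6
tool_pos: [0.6378, -0.0645, 0.0619]
tool_rot: [179.8, -0.0, 98.7]
force: [-0.0, 0.3, 0.3]
grip_width: 0.0784
grasp_force: 0.0
```

Run:
```python
from h import *
c=read_camera("wrist");save("w2.png",c["frame"])
```

```text
(no output)
```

View pics/w2.png

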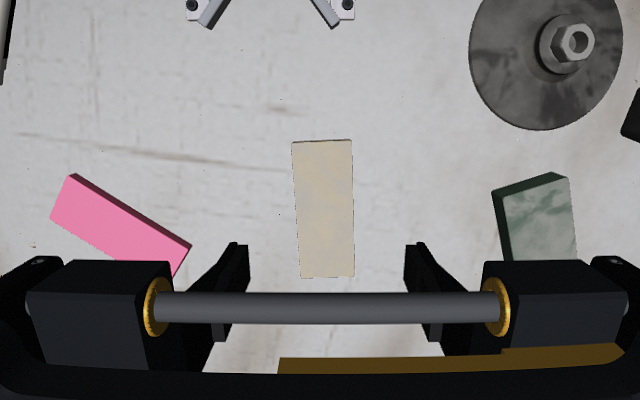

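The strip at (323,208) lies centred between the fingers, with nothing near them. I'll lower and push sideways.

Emit:
play_rows --steps '[[[0,0,0.019,0,0,0,0.08],[0,0,0.019,0,0,0,0.08],[0,0,0.018,0,0,0,0.08],[0,0,0,0,0,0,0.08],[0,0,0,0,0,0,0.08]]]'

```text
time_s: 4.15
tool_pos: [0.6374, -0.0652, 0.0053]
tool_rot: [179.9, -0.0, 98.6]
force: [-0.2, 0.1, -0.0]
grip_width: 0.0798
grasp_force: 0.0
```

Emit:
play_rows --steps '[[[0,-0.006,0,0,0,0,0.08],[0,-0.006,0,0,0,0,0.08],[0,-0.006,0,0,0,0,0.08],[0,-0.005,0,0,0,0,0.08],[0,-0.005,0,0,0,0,0.08],[0,-0.005,0,0,0,0,0.08],[0,-0.005,0,0,0,0,0.08],[0,-0.005,0,0,0,0,0.08],[0,-0.005,0,0,0,0,0.08],[0,-0.004,0,0,0,0,0.08],[0,-0.003,0,0,0,0,0.08],[0,0,0,0,0,0,0.08]]]'

```text
time_s: 5.35
tool_pos: [0.5818, -0.074, 0.0039]
tool_rot: [-180.0, -0.0, 98.6]
force: [-0.4, -1.2, 0.7]
grip_width: 0.0802
grasp_force: 0.0
```

```bash
cat >> h.py <<'E'
def strip():
    o=get_obs();j=np.load("jig.npy");co,si=np.cos(j[2]),np.sin(j[2])
    d=o["tool_pos"][:2]-j[:2];print("t",o["time_s"],"tcp in jig",(co*d[0]+si*d[1]).round(4),(-si*d[0]+co*d[1]).round(4),o["tool_pos"][2].round(4),o["tool_rot"].round(2),o["tool_pos"].round(4),o["force"].round(1),o["grip_width"])
    c=read_camera("wrist")
    for s in silhouettes("wrist","tile_strip"):
        if s["p"]<.3:continue
        ct=max(cv2.findContours(s["pixels"].astype('uint8'),0,2)[0],key=cv2.contourArea)
        (m,wh,a)=cv2.minAreaRect(unproj(c,ct.reshape(-1,2),.01).astype('float32'))
        d=np.array(m)-j[:2];print("strip",round(s["p"],2),"jig",(co*d[0]+si*d[1]).round(4),(-si*d[0]+co*d[1]).round(4),np.round(wh,4),((a-np.degrees(j[2])+45)%90-45))
    return c
E
python3 - <<'E'
from h import *
strip()
E
```

```text
t 5.35 tcp in jig -0.1737 0.0198 0.0039 [-1.7999e+02 -1.0000e-02  9.8580e+01] [ 0.5818 -0.074   0.0039] [-0.4 -1.2  0.7] 0.08015153551247521
strip 0.62 jig -0.1839 0.1321 [0.0481 0.0801] -34.137647446551384
strip 0.61 jig -0.1646 -0.0346 [0.043 0.085] 2.7003633414124835
strip 0.46 jig -0.0608 0.1888 [0.0414 0.0114] -9.84032231227404
```

Run:
```python
from h import *
c=strip();save("w3.png",c["frame"])
```

```text
t 5.45 tcp in jig -0.1737 0.0193 0.0039 [179.98  -0.    98.6 ] [ 0.5824 -0.0738  0.0039] [-0.  -0.3  0. ] 0.07987361365025507
strip 0.97 jig -0.1838 0.1321 [0.0484 0.08  ] -33.84215336696154
strip 0.75 jig -0.1644 -0.0345 [0.0438 0.0853] 2.7579967413758624
strip 0.6 jig -0.0498 -0.0394 [0.0099 0.0042] 1.888137045941292
```

View pics/w3.png

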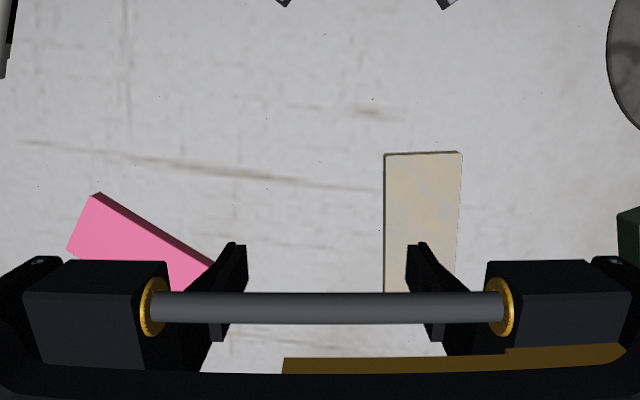

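Run:
```python
from h import *
o=get_obs();c=read_camera("wrist")
R=Ro.from_euler('xyz',o["tool_rot"],degrees=True).as_matrix();t=o["tool_pos"]
for dz in(0,-.019,-.05):
  for dx in(-.01,.01):
    print(dz,dx,proj(c,[t+R@[dx,s*.04,dz] for s in(-1,1)]).round(0).tolist())
print(o["tool_pos"],o["qpos"],o["force"])
t2=read_camera("top");f=t2["frame"];save("t2.png",cv2.resize(f[150:270,240:400],None,fx=5,fy=5,interpolation=2))
```

```text
0 -0.01 [[259.0, 251.0], [393.0, 251.0]]
0 0.01 [[257.0, 220.0], [394.0, 220.0]]
-0.019 -0.01 [[253.0, 266.0], [399.0, 266.0]]
-0.019 0.01 [[251.0, 232.0], [401.0, 232.0]]
-0.05 -0.01 [[240.0, 296.0], [411.0, 296.0]]
-0.05 0.01 [[237.0, 258.0], [415.0, 258.0]]
[ 0.5824689  -0.07377587  0.00390791] [-18.87476978  21.5142778   27.98095228 104.61401529 -11.87742077
  56.74484476  22.61185752] [-0.46598175 -0.12345497  0.08656063]
```

View pics/t2.png

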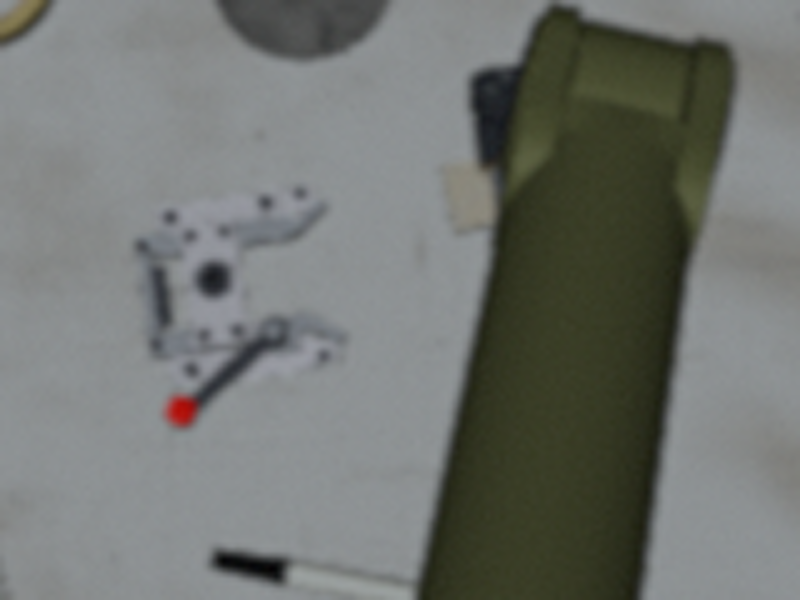

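The strip has not moved: its front end is still at full top px (329,190), and there was no contact force. So the fingertips passed over it, and they must be higher than reported. I'll go back to straddling the strip and feel for the bench.

Emit:
play_rows --steps '[[[0,0.014,0,0,0,0,0.08],[0,0.014,0,0,0,0,0.08],[0,0.014,0,0,0,0,0.08],[0,0.013,0,0,0,0,0.08],[0,0,0,0,0,0,0.08],[0,0,0.002,0,0,0,0.08],[0,0,0.002,0,0,0,0.08],[0,0,0,0,0,0,0.08]]]'

```text
time_s: 6.45
tool_pos: [0.6355, -0.0658, -0.0006]
tool_rot: [-179.9, -0.0, 98.6]
force: [-0.4, -0.6, -0.5]
grip_width: 0.0803
grasp_force: 0.0
```

Emit:
play_rows --steps '[[[0,0,0.002,0,0,0,0.08],[0,0,0.001,0,0,0,0.08],[0,0,0,0,0,0,0.08]]]'

```text
time_s: 6.75
tool_pos: [0.6363, -0.0657, -0.0033]
tool_rot: [-180.0, -0.0, 98.6]
force: [0.9, -0.2, 0.4]
grip_width: 0.08
grasp_force: 0.0
```

Emit:
play_rows --steps '[[[0,0,0.002,0,0,0,0.08],[0,0,0.001,0,0,0,0.08],[0,0,0,0,0,0,0.08]]]'

```text
time_s: 7.05
tool_pos: [0.6364, -0.0656, -0.0064]
tool_rot: [-180.0, -0.0, 98.6]
force: [0.4, 0.9, -0.7]
grip_width: 0.0797
grasp_force: 0.0
```

Emit:
play_rows --steps '[[[0,0,0.001,0,0,0,0.08],[0,0,0.001,0,0,0,0.08],[0,0,0,0,0,0,0.08]]]'

```text
time_s: 7.35
tool_pos: [0.6365, -0.0656, -0.0083]
tool_rot: [-180.0, -0.0, 98.6]
force: [-0.6, 0.1, -0.3]
grip_width: 0.0799
grasp_force: 0.0
```

Emit:
play_rows --steps '[[[0,0,0.001,0,0,0,0.08],[0,0,0.001,0,0,0,0.08],[0,0,0,0,0,0,0.08]]]'

```text
time_s: 7.65
tool_pos: [0.6365, -0.0656, -0.0103]
tool_rot: [-180.0, -0.0, 98.6]
force: [-0.9, -0.1, 0.2]
grip_width: 0.0801
grasp_force: 0.0
```

Run:
```python
from h import *
c=strip();save("w4.png",c["frame"])
```

```text
t 7.65 tcp in jig -0.1736 -0.0354 -0.0103 [-1.7999e+02 -1.0000e-02  9.8600e+01] [ 0.6365 -0.0656 -0.0103] [-0.9 -0.1  0.2] 0.08008855828036243
strip 0.65 jig -0.1612 -0.0352 [0.042  0.0778] 2.6363183890199053
strip 0.6 jig -0.1651 0.1318 [0.067  0.0438] 11.355188551983773
```

View pics/w4.png

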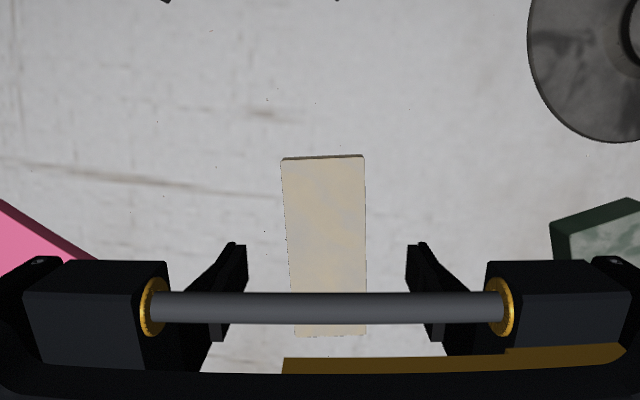

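The view shows the strip at (325,245) between the fingers. Image scale puts the fingertips roughly 30 mm above the reported TCP, so the fingers are shorter than stated. I'll keep feeling downward.

Emit:
play_rows --steps '[[[0,0,0.002,0,0,0,0.08],[0,0,0.002,0,0,0,0.08],[0,0,0.002,0,0,0,0.08],[0,0,0,0,0,0,0.08]]]'

```text
time_s: 8.15
tool_pos: [0.6362, -0.0656, -0.0166]
tool_rot: [-180.0, -0.0, 98.6]
force: [0.2, -0.7, -0.7]
grip_width: 0.08
grasp_force: 0.0
```

Emit:
play_rows --steps '[[[0,0,0.001,0,0,0,0.08],[0,0,0.001,0,0,0,0.08],[0,0,0,0,0,0,0.08]]]'

```text
time_s: 8.45
tool_pos: [0.6365, -0.0656, -0.0183]
tool_rot: [-180.0, -0.0, 98.6]
force: [-0.3, -0.0, -0.1]
grip_width: 0.0798
grasp_force: 0.0
```

Emit:
play_rows --steps '[[[0,0,0.001,0,0,0,0.08],[0,0,0.001,0,0,0,0.08],[0,0,0,0,0,0,0.08]]]'

```text
time_s: 8.75
tool_pos: [0.6365, -0.0656, -0.0203]
tool_rot: [-180.0, -0.0, 98.6]
force: [-0.1, 0.7, -0.5]
grip_width: 0.0801
grasp_force: 0.0
```

Emit:
play_rows --steps '[[[0,0,0.001,0,0,0,0.08],[0,0,0.001,0,0,0,0.08],[0,0,0,0,0,0,0.08]]]'

```text
time_s: 9.05
tool_pos: [0.6365, -0.0656, -0.0223]
tool_rot: [-180.0, -0.0, 98.6]
force: [-0.2, 1.0, -0.2]
grip_width: 0.08
grasp_force: 0.0
```

Emit:
play_rows --steps '[[[0,0,0.001,0,0,0,0.08],[0,0,0.001,0,0,0,0.08],[0,0,0,0,0,0,0.08]]]'

```text
time_s: 9.35
tool_pos: [0.6365, -0.0656, -0.0243]
tool_rot: [-180.0, -0.0, 98.6]
force: [-0.5, -0.6, -0.0]
grip_width: 0.0803
grasp_force: 0.0
```

Emit:
play_rows --steps '[[[0,0,0.001,0,0,0,0.08],[0,0,0,0,0,0,0.08]]]'

```text
time_s: 9.55
tool_pos: [0.6365, -0.0657, -0.0253]
tool_rot: [-180.0, -0.0, 98.6]
force: [-0.2, 0.8, -1.0]
grip_width: 0.08
grasp_force: 0.0
```

Emit:
play_rows --steps '[[[0,0,0.001,0,0,0,0.08],[0,0,0,0,0,0,0.08]]]'

```text
time_s: 9.75
tool_pos: [0.6365, -0.0656, -0.0263]
tool_rot: [-180.0, -0.0, 98.6]
force: [-0.4, -0.4, -0.4]
grip_width: 0.0797
grasp_force: 0.0
```

Emit:
play_rows --steps '[[[0,0,0.001,0,0,0,0.08],[0,0,0,0,0,0,0.08]]]'

```text
time_s: 9.95
tool_pos: [0.6365, -0.0656, -0.0273]
tool_rot: [-180.0, -0.0, 98.6]
force: [0.3, -0.7, -0.0]
grip_width: 0.08
grasp_force: 0.0
```

Emit:
play_rows --steps '[[[0,0,0.001,0,0,0,0.08],[0,0,0,0,0,0,0.08]]]'

```text
time_s: 10.15
tool_pos: [0.6365, -0.0656, -0.0282]
tool_rot: [-180.0, -0.0, 98.6]
force: [0.5, 0.9, -0.0]
grip_width: 0.08
grasp_force: 0.0
```

Emit:
play_rows --steps '[[[0,0,0.001,0,0,0,0.08],[0,0,0,0,0,0,0.08]]]'

```text
time_s: 10.35
tool_pos: [0.6365, -0.0656, -0.0293]
tool_rot: [-180.0, -0.0, 98.6]
force: [0.6, -0.2, 0.5]
grip_width: 0.0798
grasp_force: 0.0
```

Run:
```python
from h import *
c=strip();save("w5.png",c["frame"][130:360,180:460].repeat(2,0).repeat(2,1))
```

```text
t 10.35 tcp in jig -0.1736 -0.0355 -0.0293 [-1.7999e+02 -1.0000e-02  9.8590e+01] [ 0.6365 -0.0656 -0.0293] [ 0.6 -0.2  0.5] 0.07978176709640754
strip 0.69 jig -0.1554 -0.0347 [0.0422 0.0672] 2.1958934698914874
strip 0.59 jig -0.1717 0.1227 [0.0302 0.0248] -17.697408493914665
```

View pics/w5.png

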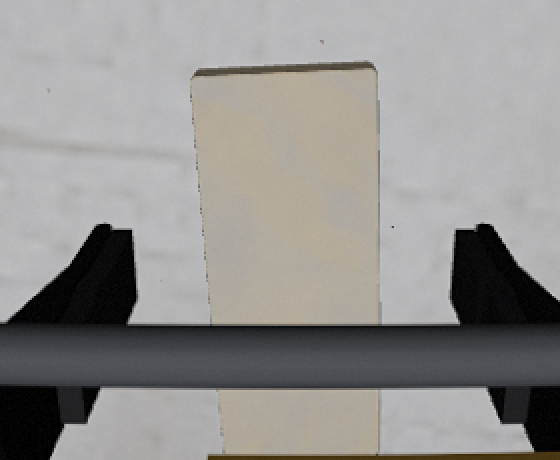

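The fingertips now look level with the strip's height: finger scale is 2.01 px/mm against 2.14 for the strip top. I'll push sideways here.

Emit:
play_rows --steps '[[[0,-0.006,0,0,0,0,0.08],[0,-0.006,0,0,0,0,0.08],[0,-0.006,0,0,0,0,0.08],[0,-0.004,0,0,0,0,0.08],[0,-0.004,0,0,0,0,0.08],[0,-0.004,0,0,0,0,0.08]]]'

```text
time_s: 11.05
tool_pos: [0.6067, -0.0701, -0.029]
tool_rot: [180.0, -0.0, 98.6]
force: [0.9, 0.1, -0.1]
grip_width: 0.0799
grasp_force: 0.2
```

Run:
```python
from h import *
c=strip()
```

```text
t 11.05 tcp in jig -0.1736 -0.0054 -0.029 [ 1.7998e+02 -1.0000e-02  9.8600e+01] [ 0.6067 -0.0701 -0.029 ] [ 0.9  0.1 -0.1] 0.07990862839584303
strip 0.97 jig -0.1604 0.1419 [0.0625 0.033 ] 11.168821517071663
strip 0.91 jig -0.1546 -0.0244 [0.0416 0.0666] 0.21374434574597956
```

Emit:
play_rows --steps '[[[0,-0.005,0,0,0,0,0.08],[0,-0.005,0,0,0,0,0.08],[0,-0.005,0,0,0,0,0.08],[0,-0.005,0,0,0,0,0.08],[0,-0.004,0,0,0,0,0.08],[0,0,0,0,0,0,0.08],[0,0.005,0,0,0,0,0.08],[0,0.005,0,0,0,0,0.08],[0,0.005,0,0,0,0,0.08]]]'

```text
time_s: 12.05
tool_pos: [0.5987, -0.0713, -0.0292]
tool_rot: [180.0, 0.0, 98.6]
force: [0.4, 0.5, -1.2]
grip_width: 0.0799
grasp_force: 0.0
```

Run:
```python
from h import *
c=strip()
```

```text
t 12.05 tcp in jig -0.1736 0.0028 -0.0292 [180.     0.    98.61] [ 0.5987 -0.0713 -0.0292] [ 0.4  0.5 -1.2] 0.07992186218922316
strip 0.89 jig -0.1547 0.0003 [0.0429 0.0672] -0.3386495675230634
strip 0.89 jig -0.1606 0.1451 [0.0707 0.0326] 9.494541350445687
```

The strip is centred on the channel line (y≈0, angle ≈-0.3°). Narrow the opening slightly and retreat straight back past the tail, then close to a push width.

Emit:
play_rows --steps '[[[0,0.003,0,0,0,0,0.058],[0,0,0,0,0,0,0.058],[0,0,0,0,0,0,0.058],[-0.015,0,0,0,0,0,0.058],[-0.015,0,0,0,0,0,0.058],[-0.015,0,0,0,0,0,0.058],[-0.015,0,0,0,0,0,0.058],[-0.015,0,0,0,0,0,0.058],[-0.015,0,0,0,0,0,0.058],[0,0,0,0,0,0,0.058]]]'

```text
time_s: 13.15
tool_pos: [0.6143, -0.1642, -0.0289]
tool_rot: [180.0, 0.1, 98.4]
force: [-0.5, 0.7, -0.2]
grip_width: 0.0582
grasp_force: 0.0
```

Emit:
play_rows --steps '[[[0,0,0,0,0,0,0.012],[0,0,0,0,0,0,0.012],[0,0,0,0,0,0,0.012],[0,0,0,0,0,0,0.012],[0,0,0,0,0,0,0.012]]]'

```text
time_s: 13.65
tool_pos: [0.6146, -0.1594, -0.0291]
tool_rot: [180.0, -0.0, 98.6]
force: [0.4, 0.3, 0.1]
grip_width: 0.0257
grasp_force: 0.0
```

Run:
```python
from h import *
c=strip()
```

```text
t 13.65 tcp in jig -0.2631 0.0002 -0.0291 [ 1.7999e+02 -1.0000e-02  9.8650e+01] [ 0.6146 -0.1594 -0.0291] [0.4 0.3 0.1] 0.025721851568233492
strip 0.67 jig -0.1868 0.0005 [0.0422 0.0821] -0.023194130816520442
strip 0.66 jig -0.1961 0.1165 [0.0453 0.0954] -34.35446720973498
```

Run:
```python
from h import *
j=np.load("jig.npy");co,si=np.cos(j[2]),np.sin(j[2])
for n in["wrist","scene","top"]:
    c=read_camera(n)
    for s in silhouettes(n,"tile_strip"):
        if s["p"]<.4:continue
        ct=max(cv2.findContours(s["pixels"].astype('uint8'),0,2)[0],key=cv2.contourArea)
        w=unproj(c,ct.reshape(-1,2),.01)-j[:2];q=np.c_[co*w[:,0]+si*w[:,1],-si*w[:,0]+co*w[:,1]]
        print(n,round(s["p"],2),s["extent"],q.min(0).round(4),q.max(0).round(4))
```

```text
wrist 0.92 [0.0, 30.7, 181.5, 217.6] [-0.2391  0.0654] [-0.1513  0.1533]
wrist 0.9 [272.5, 0.0, 378.2, 196.6] [-0.2277 -0.0209] [-0.146   0.0216]
scene 0.81 [333.6, 216.6, 373.4, 238.3] [-0.2384 -0.0157] [-0.1237  0.0383]
scene 0.62 [307.1, 236.5, 350.9, 256.2] [-0.2478  0.0721] [-0.1517  0.1875]
top 0.61 [332.9, 188.0, 364.5, 206.8] [-0.2262 -0.0212] [-0.122   0.0225]
```

Emit:
play_rows --steps '[[[0,0,0,0,0,0,0.012],[0,0,0,0,0,0,0.012],[0.01,0,0,0,0,0,0.012],[0.01,0,0,0,0,0,0.012],[0.006,0,0,0,0,0,0.012],[0.006,0,0,0,0,0,0.012],[0.01,0,0,0,0,0,0.012],[0.01,0,0,0,0,0,0.012],[0.01,0,0,0,0,0,0.012],[0.01,0,0,0,0,0,0.012],[0.01,0,0,0,0,0,0.012],[0.008,0,0,0,0,0,0.012]]]'

```text
time_s: 15.25
tool_pos: [0.601, -0.0699, -0.0291]
tool_rot: [180.0, -0.0, 98.6]
force: [-0.0, -1.1, 0.2]
grip_width: 0.0121
grasp_force: 0.3
```

```bash
cat >> h.py <<'E'
def ends():
    j=np.load("jig.npy");co,si=np.cos(j[2]),np.sin(j[2])
    o=get_obs();d=o["tool_pos"][:2]-j[:2];print(o["time_s"],"tcp",(co*d[0]+si*d[1]).round(4),(-si*d[0]+co*d[1]).round(4),o["tool_pos"].round(4),o["tool_rot"].round(2),o["grip_width"].round(4),o["force"].round(1))
    for n in["wrist","top"]:
        c=read_camera(n)
        for s in silhouettes(n,"tile_strip"):
            if s["p"]<.3:continue
            ct=max(cv2.findContours(s["pixels"].astype('uint8'),0,2)[0],key=cv2.contourArea)
            w=unproj(c,ct.reshape(-1,2),.01)-j[:2];q=np.c_[co*w[:,0]+si*w[:,1],-si*w[:,0]+co*w[:,1]]
            if abs(np.median(q[:,1]))>.05:continue
            a=cv2.minAreaRect(q.astype('float32'));print(n,round(s["p"],2),s["extent"],q.min(0).round(4),q.max(0).round(4),"ang",(a[2]+45)%90-45,"yc",round(a[0][1],4))
E
python3 - <<'E'
from h import *
ends()
E
```

```text
Traceback (most recent call last):
  File "h.py", line 36, in ends
    o=get_obs();d=o["tool_pos"][:2]-j[:2];print(o["time_s"],"tcp",(co*d[0]+si*d[1]).round(4),(-si*d[0]+co*d[1]).round(4),o["tool_pos"].round(4),o["tool_rot"].round(2),o["grip_width"].round(4),o["force"].round(1))
                                                                                                                                                                       ^^^^^^^^^^^^^^^^^^^^^
AttributeError: 'float' object has no attribute 'round'
```

```bash
sed -i 's/o\["grip_width"\].round(4)/o["grip_width"]/' h.py
python3 - <<'E'
from h import *
ends()
E
```

```text
15.25 tcp -0.1725 0.0003 [ 0.601  -0.0699 -0.0291] [ 1.7999e+02 -1.0000e-02  9.8630e+01] 0.01210439675108543 [-0.  -1.1  0.2]
wrist 0.63 [274.5, 2.0, 378.2, 247.7] [-0.1626 -0.0209] [-0.0568  0.0219] ang -0.04534912109375 yc 0.0005
top 0.65 [310.5, 194.8, 335.0, 209.9] [-0.1345 -0.0223] [-0.0539  0.0251] ang 1.3806006908416748 yc 0.0016
```

Emit:
play_rows --steps '[[[0.008,0,0,0,0,0,0.012],[0.01,0,0,0,0,0,0.012],[0.01,0,0,0,0,0,0.012],[0.008,0,0,0,0,0,0.012],[0.006,0,0,0,0,0,0.012],[0.006,0,0,0,0,0,0.012]]]'

```text
time_s: 16.05
tool_pos: [0.5937, -0.0229, -0.0291]
tool_rot: [180.0, -0.0, 98.6]
force: [1.3, -0.8, 0.8]
grip_width: 0.0123
grasp_force: 0.4
```

Emit:
play_rows --steps '[[[0.006,0,0,0,0,0,0.012],[0.007,0,0,0,0,0,0.012],[0.007,0,0,0,0,0,0.012],[0.006,0,0,0,0,0,0.012],[0.006,0,0,0,0,0,0.012]]]'

```text
time_s: 16.55
tool_pos: [0.589, 0.0086, -0.0291]
tool_rot: [180.0, -0.0, 98.6]
force: [0.5, -1.6, 0.1]
grip_width: 0.0119
grasp_force: 0.4
```

Run:
```python
from h import *
ends()
```

```text
16.55 tcp -0.0932 0.0005 [ 0.589   0.0086 -0.0291] [180.   -0.   98.6] 0.011906281351773849 [ 0.5 -1.6  0.1]
wrist 0.97 [275.1, 42.9, 376.8, 247.7] [-0.0822 -0.0209] [0.0073 0.0213] ang 0.07560105621814728 yc 0.0002
wrist 0.65 [161.0, 2.4, 462.3, 185.8] [-0.0513 -0.0542] [0.0254 0.067 ] ang -0.18798065185546875 yc 0.0065
top 0.51 [289.5, 198.0, 302.3, 213.9] [-0.0363 -0.0237] [0.0073 0.0225] ang -8.659797668457031 yc -0.0001
```

Emit:
play_rows --steps '[[[0.006,0,0,0,0,0,0.012],[0.006,0,0,0,0,0,0.012],[0.006,0,0,0,0,0,0.012],[0.004,0,0,0,0,0,0.012],[0.004,0,0,0,0,0,0.012],[0.002,0,0,0,0,0,0.012],[0,0,0,0,0,0,0.012]]]'

```text
time_s: 17.45
tool_pos: [0.5848, 0.0364, -0.0291]
tool_rot: [180.0, -0.0, 98.6]
force: [-0.8, 1.3, 0.5]
grip_width: 0.0117
grasp_force: 0.0
```

Emit:
play_rows --steps '[[[0.002,0,0,0,0,0,0.012],[0.001,0,0,0,0,0,0.012],[0,0,0,0,0,0,0.012]]]'

```text
time_s: 17.75
tool_pos: [0.5845, 0.0375, -0.0291]
tool_rot: [180.0, 0.1, 98.6]
force: [-0.6, -3.4, -0.3]
grip_width: 0.012
grasp_force: 1.6
```

Emit:
play_rows --steps '[[[0.001,0,0,0,0,0,0.012],[0,0,0,0,0,0,0.012]]]'

```text
time_s: 17.95
tool_pos: [0.5844, 0.0375, -0.0291]
tool_rot: [-180.0, 0.1, 98.5]
force: [0.6, -5.4, -0.3]
grip_width: 0.0122
grasp_force: 2.7
```

Emit:
play_rows --steps '[[[0.001,0,0,0,0,0,0.012],[0,0,0,0,0,0,0.012]]]'

```text
time_s: 18.15
tool_pos: [0.5843, 0.0375, -0.0291]
tool_rot: [-180.0, 0.2, 98.5]
force: [0.9, -6.4, -0.3]
grip_width: 0.0119
grasp_force: 3.4
```

Run:
```python
from h import *
ends()
c=read_camera("wrist");save("w6.png",cv2.resize(c["frame"][60:260,200:460],None,fx=3,fy=3,interpolation=2))
```

```text
18.15 tcp -0.0639 0.0008 [ 0.5843  0.0375 -0.0291] [-180.      0.19   98.49] 0.011923822019505472 [ 0.9 -6.4 -0.3]
wrist 0.63 [273.1, 4.4, 381.0, 249.2] [-0.0533 -0.0213] [0.006  0.0216] ang -0.183074951171875 yc 0.0001
```

View pics/w6.png

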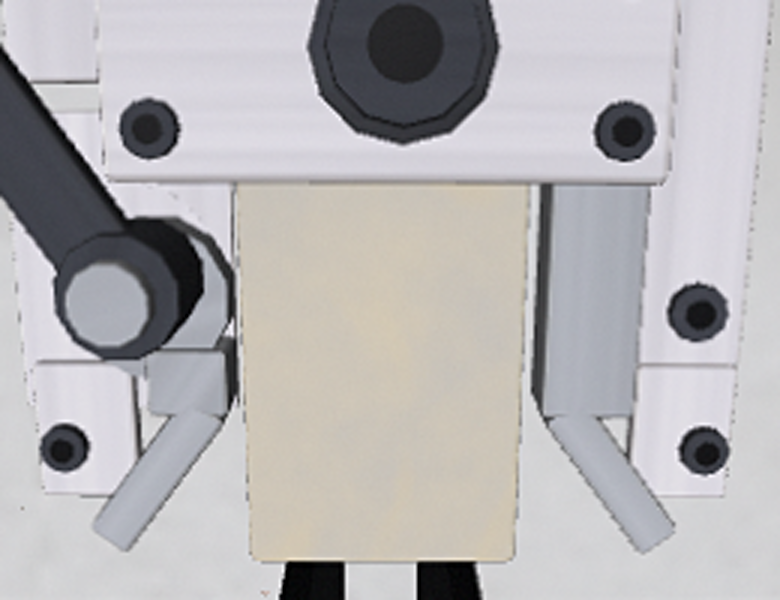

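Run:
```python
from h import *
from scipy.optimize import least_squares
c=read_camera("wrist")
A=np.array([[-4,34.5,36,108,303],[27,0,32.5,405,42],[-25,23.25,13.5,226,414],[-25,-23.25,13.5,549,415],[-46,39,13.5,125,552],[-46,-39,13.5,642,552]])
uv=A[:,3:]/3+[200-.33,60-.33]
def W(p,P):
    co,si=np.cos(p[2]),np.sin(p[2]);return np.c_[p[0]+co*P[:,0]-si*P[:,1],p[1]+si*P[:,0]+co*P[:,1],P[:,2]]
f=lambda p:(proj(c,W(p,A[:,:3]/1e3))-uv).ravel()
j=np.load("jig.npy");r=least_squares(f,j);p=r.x
print(j,p,np.degrees(p[2]),r.fun.reshape(-1,2).round(2).tolist())
t=unproj(c,np.array([[250,561],[513,561]])/3+[199.67,59.67],.01)-p[:2]
co,si=np.cos(p[2]),np.sin(p[2]);print("tail in jig",co*t[:,0]+si*t[:,1],-si*t[:,0]+co*t[:,1])
np.save("jig2.npy",p);print(get_obs()["force"])
```

```text
[0.57553902 0.10080298 1.72032932] [0.57721552 0.09769981 1.70173234] 97.50208113375332 [[1.65, -0.29], [-2.44, 0.49], [1.91, 0.3], [-1.69, 1.73], [2.95, -2.98], [-2.02, -0.28]]
tail in jig [-0.0502432  -0.04950757] [ 0.02142384 -0.02040122]
[ 0.64601328 -7.40135345 -0.1587524 ]
```

The second fit puts the tail at x≈-50 mm, with 7 N building up and no further motion, so the strip is home. Retreat and lift, then go to the lever.

Emit:
play_rows --steps '[[[-0.008,0,0,0,0,0,0.012],[-0.015,0,0,0,0,0,0.012],[-0.015,0,0,0,0,0,0.012],[0,0,-0.03,0,0,0,0.04],[0,0,-0.03,0,0,0,0.04],[0,0,-0.04,0,0,0,0.04],[0,0,0,0,0,0,0.04],[0,0,0,0,0,0,0.04]]]'

```text
time_s: 19.25
tool_pos: [0.5908, 0.0024, 0.072]
tool_rot: [179.8, -0.0, 98.5]
force: [-0.0, 0.7, -1.2]
grip_width: 0.0381
grasp_force: 0.0
```

Run:
```python
from h import *
c=read_camera("wrist")
o=get_obs();s=[*o["tool_pos"],o["tool_rot"][2]];print(s)
for p in(np.load("jig.npy"),np.load("jig2.npy")):
    co,si=np.cos(p[2]),np.sin(p[2]);print("pivot",p[0]-.004*co-.0345*si,p[1]-.004*si+.0345*co)
for n in["wrist","top","scene"]:
  c=read_camera(n);f=c["frame"].astype(int);m=((f[...,0]>140)&(f[...,1]<60)&(f[...,2]<60)).astype('uint8')
  k,l,st,ce=cv2.connectedComponentsWithStats(m)
  for i in range(1,k):
    if st[i,4]>8:print(n,st[i],unproj(c,ce[i],.042))
s=plan(s,[.4935,.144,.072,132],10,.04)
```

```text
[np.float64(0.5895549909502771), np.float64(0.0025440429433181053), np.float64(0.07063167383432745), np.float64(98.55489675088174)]
pivot 0.5420199148778819 0.09170793563629012
pivot 0.5435330877942455 0.08922965218094359
top [274 230   5   5  19] [[0.49453329 0.14301371]]
scene [310 276   5  30  50] [[ 0.28922411 -0.27848427]]
[[0.015,-0.007,0.0,0,0,-0.058,0.04],[0.016,-0.007,0.0,0,0,-0.058,0.04],[0.016,-0.006,0.0,0,0,-0.058,0.04],[0.017,-0.005,0.0,0,0,-0.059,0.04],[0.017,-0.003,0.0,0,0,-0.058,0.04],[0.017,-0.003,0.0,0,0,-0.059,0.04],[0.017,-0.002,0.0,0,0,-0.058,0.04],[0.017,0.0,0.0,0,0,-0.059,0.04],[0.017,0.0,-0.001,0,0,-0.058,0.04],[0.016,0.002,0.0,0,0,-0.059,0.04]] [0.4939 0.1437 0.0716] 132.02
```

Emit:
play_rows --steps '[[[0.015,-0.007,0,0,0,-0.058,0.04],[0.016,-0.007,0,0,0,-0.058,0.04],[0.016,-0.006,0,0,0,-0.058,0.04],[0.017,-0.005,0,0,0,-0.059,0.04],[0.017,-0.003,0,0,0,-0.058,0.04],[0.017,-0.003,0,0,0,-0.059,0.04],[0.017,-0.002,0,0,0,-0.058,0.04],[0.017,0,0,0,0,-0.059,0.04],[0.017,0,0,0,0,-0.058,0.04],[0.016,0.002,0,0,0,-0.059,0.04],[0,0,0,0,0,0,0.04],[0,0,0,0,0,0,0.04]]]'

```text
time_s: 20.65
tool_pos: [0.4942, 0.1442, 0.0709]
tool_rot: [180.0, 0.0, 132.1]
force: [0.1, -0.5, 0.7]
grip_width: 0.0402
grasp_force: 0.0
```

Run:
```python
from h import *
o=get_obs();print(o["time_s"],o["tool_pos"],o["tool_rot"],o["qpos"],o["grip_width"])
c=read_camera("wrist");f=c["frame"].astype(int);m=((f[...,0]>140)&(f[...,1]<60)&(f[...,2]<60)).astype('uint8')
k,l,st,ce=cv2.connectedComponentsWithStats(m)
for i in range(1,k):
    if st[i,4]>20:print(st[i],unproj(c,ce[i],.045))
R=Ro.from_euler('xyz',o["tool_rot"],degrees=True).as_matrix()
print(proj(c,[o["tool_pos"]+R@[0,s*.02,-.03] for s in(-1,1)]))
```

```text
20.65 [0.49418995 0.1442227  0.07093283] [1.79990746e+02 3.19244011e-02 1.32080585e+02] [-36.55522117   7.3638832   18.55358476 111.12479132  -2.62118564
  61.89367292  25.17094691] 0.04019537506918624
[310 211  28  27 561] [[0.49450575 0.14117254]]
[[287.27749222 258.25050111]
 [365.60328907 258.26541872]]
```

Emit:
play_rows --steps '[[[0,0.001,0.02,0,0,0,0.04],[0,0.001,0.02,0,0,0,0.04],[0,0,0.015,0,0,0,0.04],[0,0,0.01,0,0,0,0.04],[0,0,0.004,0,0,0,0.04],[0,0,0,0,0,0,0.04],[0,0,0,0,0,0,0.04]]]'

```text
time_s: 21.4
tool_pos: [0.4962, 0.1455, 0.0025]
tool_rot: [179.9, 0.0, 132.0]
force: [-1.1, -0.6, 0.1]
grip_width: 0.0399
grasp_force: 0.0
```

Emit:
play_rows --steps '[[[-0.0004,-0.0075,0,0,0,-0.105,0.04],[-0.0004,-0.0075,0,0,0,-0.105,0.04],[-0.0004,-0.0075,0,0,0,-0.105,0.04],[-0.0004,-0.0075,0,0,0,-0.105,0.04],[-0.0004,-0.0075,0,0,0,-0.105,0.04]]]'

```text
time_s: 21.9
tool_pos: [0.4757, 0.1156, 0.0028]
tool_rot: [179.9, 0.0, 162.4]
force: [0.1, 2.2, -0.1]
grip_width: 0.0402
grasp_force: 1.1
```

```bash
cat >> h.py <<'E'
def lever():
    o=get_obs();t=o["tool_pos"];d=t[:2]-[.5428,.0905];print(o["time_s"],t.round(4),o["tool_rot"].round(1),"q7",o["qpos"][6].round(1),o["force"].round(1),"r",np.hypot(*d).round(4),"ang",np.degrees(np.arctan2(d[1],d[0])).round(1))
    for n in("wrist","top"):
        c=read_camera(n);f=c["frame"].astype(int);m=((f[...,0]>140)&(f[...,1]<60)&(f[...,2]<60)).astype('uint8')
        k,l,st,ce=cv2.connectedComponentsWithStats(m)
        for i in range(1,k):
            if st[i,4]>8:
                q=unproj(c,ce[i],.045)[0];d=q-[.5428,.0905];a=np.degrees(np.arctan2(d[1],d[0]));print(n,st[i],"knob",q.round(4),np.hypot(*d).round(4),"lever",np.radians(a%360-98.0)-.35)
E
python3 -c "
from h import *
lever()"
```

```text
21.9 [0.4757 0.1156 0.0028] [179.9   0.  162.4] q7 58.6 [ 0.1  2.2 -0.1] r 0.0716 ang 159.5
wrist [ 331  258   38   35 1011] knob [0.4819 0.125 ] 0.07 lever 0.5655497920717064
```

Emit:
play_rows --steps '[[[-0.0004,-0.0075,0,0,0,-0.1,0.04],[-0.0004,-0.0075,0,0,0,-0.1,0.04],[-0.0004,-0.0075,0,0,0,-0.1,0.04],[-0.0004,-0.0075,0,0,0,-0.1,0.04],[-0.0004,-0.0075,0,0,0,-0.1,0.04],[-0.0004,-0.0075,0,0,0,-0.1,0.04],[-0.0004,-0.0075,0,0,0,-0.1,0.04]]]'

```text
time_s: 22.7
tool_pos: [0.4771, 0.0636, 0.0022]
tool_rot: [179.9, -0.0, -157.6]
force: [-2.6, 1.2, 0.7]
grip_width: 0.0402
grasp_force: 1.2
```

```bash
python3 -c "
from h import *
lever()"
```

```text
22.7 [0.4771 0.0636 0.0022] [ 179.9   -0.  -157.6] q7 104.1 [-2.6  1.2  0.7] r 0.071 ang -157.7
wrist [ 331  255   39   35 1009] knob [0.4736 0.0738] 0.0712 lever 1.3181478792129377
```

Emit:
play_rows --steps '[[[-0.0004,-0.0075,0,0,0,-0.09,0.04],[-0.0004,-0.0075,0,0,0,-0.09,0.04],[-0.0004,-0.0075,0,0,0,-0.09,0.04],[-0.0005,-0.0065,0,0,0,-0.08,0.04],[-0.0005,-0.005,0,0,0,-0.06,0.04],[0,0,0,0,0,0,0.04]]]'

```text
time_s: 23.4
tool_pos: [0.4969, 0.0353, 0.0019]
tool_rot: [180.0, -0.0, -134.5]
force: [-1.7, 0.1, 0.1]
grip_width: 0.0401
grasp_force: 0.6
```

Emit:
play_rows --steps '[[[-0.0005,-0.004,0,0,0,-0.05,0.04],[0,0,0,0,0,0,0.04]]]'

```text
time_s: 23.6
tool_pos: [0.4998, 0.0331, 0.0018]
tool_rot: [180.0, -0.0, -131.6]
force: [-2.1, 0.7, -0.2]
grip_width: 0.0395
grasp_force: 1.0
```

```bash
python3 -c "
from h import *
lever()"
```

```text
23.6 [0.4998 0.0331 0.0018] [ 180.    -0.  -131.6] q7 134.3 [-2.1  0.7 -0.2] r 0.0717 ang -126.8
wrist [ 331  255   39   34 1015] knob [0.4916 0.04  ] 0.0719 lever 1.8595217885319295
```

Emit:
play_rows --steps '[[[0,-0.003,0,0,0,0,0.04],[0,0,0,0,0,0,0.04]]]'

```text
time_s: 23.9
tool_pos: [0.5022, 0.0307, 0.0017]
tool_rot: [180.0, -0.0, -131.5]
force: [-2.7, 0.1, 0.5]
grip_width: 0.04
grasp_force: 1.3
```

Emit:
play_rows --steps '[[[0,-0.003,0,0,0,0,0.04],[0,0,0,0,0,0,0.04]]]'

```text
time_s: 24.1
tool_pos: [0.5029, 0.0301, 0.0015]
tool_rot: [179.8, -0.1, -131.4]
force: [-7.3, 2.7, 2.6]
grip_width: 0.0401
grasp_force: 3.6
```

Emit:
play_rows --steps '[[[0,-0.002,0,0,0,0,0.04],[0,0,0,0,0,0,0.04]]]'

```text
time_s: 24.3
tool_pos: [0.5029, 0.03, 0.0013]
tool_rot: [179.6, -0.1, -131.4]
force: [-10.3, 4.7, 5.9]
grip_width: 0.0401
grasp_force: 5.5
```

Hard end reached: 11 N with no motion. Back off to the middle of the gap, lift clear, and check.

Emit:
play_rows --steps '[[[0,0.007,0,0,0,0,0.04],[0,0.007,0,0,0,0,0.04],[0,0,0,0,0,0,0.04],[0,0,-0.02,0,0,0,0.04],[0,0,-0.03,0,0,0,0.04],[0,0,-0.04,0,0,0,0.04],[0,0,-0.04,0,0,0,0.04],[0,0,-0.03,0,0,0,0.04],[0,0,0,0,0,0,0.04],[0,0,0,0,0,0,0.04]]]'

```text
time_s: 25.3
tool_pos: [0.4967, 0.0366, 0.1626]
tool_rot: [-179.9, 0.1, -131.4]
force: [-0.3, 0.3, -0.7]
grip_width: 0.04
grasp_force: 0.0
```

```bash
python3 -c "
from h import *
lever();ends()"
```

```text
25.3 [0.4967 0.0366 0.1626] [-1.799e+02  1.000e-01 -1.314e+02] q7 131.4 [-0.3  0.3 -0.7] r 0.0709 ang -130.6
wrist [320 175  20  20 305] knob [0.4939 0.0365] 0.0729 lever 1.9152196250237599
25.4 tcp -0.0515 0.0891 [0.4951 0.0366 0.1607] [ 1.7995e+02 -7.0000e-02 -1.3142e+02] 0.04000085812232125 [ 0.   0.1 -0.4]
wrist 0.78 [257.6, 228.3, 353.8, 292.5] [-0.0534 -0.0233] [0.0088 0.0219] ang -4.6664581298828125 yc -0.0002
wrist 0.57 [250.8, 172.3, 369.8, 327.4] [-0.058  -0.0377] [0.0647 0.0973] ang 40.929534912109375 yc 0.0412
top 0.61 [272.3, 203.2, 276.9, 214.0] [ 0.0396 -0.0204] [0.0544 0.0172] ang 5.674694061279297 yc -0.0015
```

```bash
python3 -c "
from cell import *
print(sign_off())"
```

```text
the job is handed in; nothing more can be done
None
```

The strip was pushed flat under the bridge to the end stop, the cam lever was turned to its hard end (measured about 1.9 rad), and the job was handed in at about 25 s with the arm lifted clear; `sign_off()` gave no verdict.

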